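Lay out the new bearings for three alternators

ROBOT

A 6-joint arm with a two-finger parallel gripper is mounted at the origin on the work surface. World frame = base frame: x ahead of the robot, y to its left, z up, the work surface at z = 0. Lengths are in m, angles in degrees, forces in N, time in s.
With the tool pointing down it reaches from about 0.4 to 0.825 m from the base axis. Payload 7 kg.
Tool frame: the origin (TCP) lies midway between the tips of the shut fingers; the grasp point (between the pads) lies 19 mm behind it (hold_point_z is the distance from the TCP to the grasp point, in m); z points along the fingers, y is the line along which they close (so a half turn about z gives the same grasp; the last joint's range is limited). The gripper opens to 88 mm and grips with 3 to 60 N. Pads are 19 mm wide; open, the fingers measure 130 mm over their backs; the gripper's body (78 mm by 193 mm) begins 47 mm behind the grasp point.
Start: joints at [87.611, 20.546, 0.682, 0, -70.136, -16.507], TCP at [0.219, 0.639, 0.195] pointing down, gripper open.
Joint ranges: [-176.03, 176.03], [-82.01, 121.73], [-58.28, 71.71], [-173.87, 95.51], [-174.79, -0.11], [-173.66, 173.66]. Speed limits (degrees/s): [136.94, 136.94, 172.46, 180, 180, 180].

INTERFACE

Orientations are given as [roll, pitch, yaw] about the fixed x, y, z axes, in that order (R = Rz(yaw) Ry(pitch) Rx(roll)).
In Python, from plant import get_state, capture, close_job, hold_point_z gives the robot as it stands.
- The arm moves only by the shell command python3 -m inch 'ROWS' [FORCE]. ROWS is text: rows parted by semicolons, each of 5 numbers parted by spaces: the shift along the tool's x, y, z normalised to -1 to 1, where 1 is 0.15 m, then the turn about the tool's z normalised to -1 to 1, where 1 is 360 degrees, then the opening, from 0 (shut) to 1 (fully open). In form: tx ty tz spin grip; .... A call has exactly 8 rows; each row shifts and turns the commanded pose from where the row before left it, along the tool's axes as they then stand; what a row does not reach is not made up. A row lasts 1/8 s, in which the tool goes at most 62.5 mm and 10.7 degrees, less where a joint would pass 70% of its speed; a pose out of reach is approached as far as the arm can. A call with a number of a shift or a turn outside -1 to 1 is refused whole. A call with a gripper value outside its range is refused whole. The fingers move at their own pace and stop on an object; FORCE is the grip in N (left out, the last holds). Time passes only in rows, so rows that do not move let the fingers close, or fill a call up. It gives the time, the measured TCP pose, the force, the opening and the grip force at its end, in the units of the state.
- get_state(): the state, without advancing time (a new reading comes with each control period).
- capture(name): name is "scene" or "top" or "wrist"; returns a dict with "color" (480x640x3 uint8, blue, green, red), "mtx" (3x3 intrinsics, pixels), "R" (3x3) and "t" (3): a world point X has camera coordinates R X + t. Camera axes: x right, y down, z forward; pixel columns grow to the right and rows downward; lengths in m; the calibration is good to about 2 mm. A picture is of the moment at which its call begins. There is no depth.
- close_job(): hands the job in; it is judged then, once.
The state is a dict: "time_s": time; "joints": joint angles; "qd": joint speeds; "joint_torque": joint torques, N m; "tcp_pos": TCP position; "eef_rot": TCP orientation; "contact_force": force on the tool from outside, world axes, zero at the start; "moment": the same for the moment, N m; "gripper_width": finger opening in m; "gripper_force": force on a finger pad.
Only numpy, scipy, OpenCV 4.12 (cv2) and the standard library are available. Lean on these libraries where they do the work, as an engineer would, in place of code of your own. Each camera call takes 0.05 s, during which the arm holds its last target. There are 200 camera calls.

TASK

Three alternators are being rebuilt, and each one's aluminium drive-end housing waits in its own steel job tray. Pick the three ball bearings out of the parts on the bench and lay each one flat on the empty near end of the tray whose housing has the seat it fits: largest bearing with the largest seat, middle with middle, smallest with smallest. Set them down, do not drop them, and leave the bronze bushing, the red washers, the regulator and the fan where they lie.

Things in the scene. Friction and masses are not known exactly. Their poses are not given: they have to be found in the camera images.
- bearing_large: The large ball bearing: a bright steel ring with a black rubber seal between its outer and inner race, lying loose and flat on the bench. 52 mm outside diameter, 20 mm bore, 15 mm thick, rigid. Origin: centre of its underside; z up along its axis.
- bearing_medium: The medium ball bearing: a bright steel ring with a black rubber seal between its outer and inner race, lying loose and flat on the bench. 42 mm outside diameter, 15 mm bore, 13 mm thick, rigid. Origin: centre of its underside; z up along its axis.
- bearing_small: The small ball bearing: a bright steel ring with a black rubber seal between its outer and inner race, lying loose and flat on the bench. 32 mm outside diameter, 12 mm bore, 10 mm thick, rigid. Origin: centre of its underside; z up along its axis.
- tray_large: Fixed dark steel tray 245 (x) x 164 (y) mm, floor 3, rims 24 high (all mm). Origin: centre of underside, on the bench; x points away from its near end. Far end: round aluminium housing, 138 across, top at 43, centre x=+50, with 52 mm seat bore in its middle. Near end: two fixed bolts, top at 13, along the -y rim (y below -54); else empty floor x -119 to -20, y -54 to +78, middle (-69, +12).
- tray_medium: Fixed dark steel tray 245 (x) x 164 (y) mm, floor 3, rims 24 high (all mm). Origin: centre of underside, on the bench; x points away from its near end. Far end: round aluminium housing, 122 across, top at 39, centre x=+50, with 42 mm seat bore in its middle. Near end: two fixed bolts, top at 13, along the -y rim (y below -54); else empty floor x -119 to -20, y -54 to +78, middle (-69, +12).
- tray_small: Fixed dark steel tray 245 (x) x 164 (y) mm, floor 3, rims 24 high (all mm). Origin: centre of underside, on the bench; x points away from its near end. Far end: round aluminium housing, 106 across, top at 35, centre x=+50, with 32 mm seat bore in its middle. Near end: two fixed bolts, top at 13, along the -y rim (y below -54); else empty floor x -119 to -20, y -54 to +78, middle (-69, +12).
- bushing: Bronze bearing bushing, a plain tube standing upright: 30 mm diameter, 20 mm bore, 28 mm high, loose. Origin: centre of its underside. Not wanted: leave it.
- washers: Stack of six red fibre washers: 36 mm diameter, 16 mm bore, 12 mm high, loose, moves as one piece. Origin: centre of its underside. Not wanted: leave it.
- regulator: Silver finned voltage regulator with a black connector: about 70 mm (x) by 42 mm (y), 23 mm high, loose. Origin: centre of its underside. Not wanted: leave it.
- fan: Blackened steel alternator fan lying flat, blades up: 116 mm diameter, 20 mm high, loose. Origin: centre of its underside. Not wanted: leave it.
Mind the look-alikes: they are no part of the job. What is shaped like the bearing_medium but turquoise is not meant. What is shaped like the bearing_large but blue or green is not meant.

How it is judged:
By the outcome, as a careful person would: the job done as asked, in the order asked, and still so for the second after the job is handed in, with the robot touching nothing.
It also fails if it takes over 80 s, if anything falls off the work surface, if the arm or the gripper's body presses on something with over 40 N, if the wrist force passes 120 N, or if a joint passes its speed limit or range.

## Working session

There is one attempt and no reset: what is moved stays moved. The work goes in short steps, Python scripts to look and compute and a shell command to move; the robot and the scene stay as the last step left them, time stands still between calls to the robot, and variables do not carry over. Pictures are saved under pics/ and viewed, at most 14 in all, crops included, and the job is handed in when it is done.

```bash
mkdir -p pics; ls
python3 - <<'E'
from plant import *
import cv2
s=get_state();print(s,hold_point_z)
for n in("top","scene"):
    c=capture(n);cv2.imwrite(f"pics/{n}0.png",c["color"]);print(c["mtx"],c["R"],c["t"])
E
```

```text
pics
{'time_s': 0.0, 'joints': array([ 8.76105057e+01,  2.05902583e+01,  6.32003029e-01, -1.77691137e-02,
       -7.01361635e+01, -1.65065613e+01]), 'qd': array([ 0.08584122, -0.01260884,  0.02544792,  0.0046593 , -0.13828317,
       -0.01798847]), 'joint_torque': array([-3.78606856e-04, -5.82720709e+01,  2.93044299e+01,  6.99749932e+00,
        6.73436109e-03, -1.67593330e-04]), 'tcp_pos': array([0.21847355, 0.63807969, 0.19392997]), 'eef_rot': array([ 1.79904726e+02, -1.08133788e-02, -1.89020981e+01]), 'contact_force': array([-0.05856206, -0.52959872,  0.67564019]), 'moment': array([ 0.02415657,  0.02237051, -0.00314093]), 'gripper_force': 0.0, 'gripper_width': 0.08764449362135858} 0.0188
[[525.25688242   0.         327.45933101]
 [  0.         525.25688242 237.9257293 ]
 [  0.           0.           1.        ]] [[-0.01259803 -0.9999097  -0.00467729]
 [-0.99671476  0.01293178 -0.07995279]
 [ 0.08000606  0.00365467 -0.99678768]] [0.02066558 0.52652688 1.20884759]
[[545.88518104   0.         316.48903696]
 [  0.         545.88518104 239.25937879]
 [  0.           0.           1.        ]] [[-0.40746981  0.91320672  0.00467381]
 [ 0.72554842  0.3268368  -0.60560482]
 [-0.55456996 -0.24337461 -0.79575182]] [ 0.20106359 -0.34497023  1.88566306]
```

View pics/top0.png

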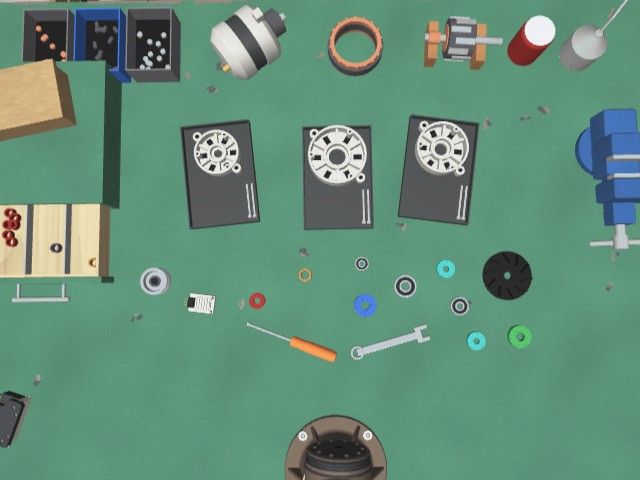

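View pics/scene0.png

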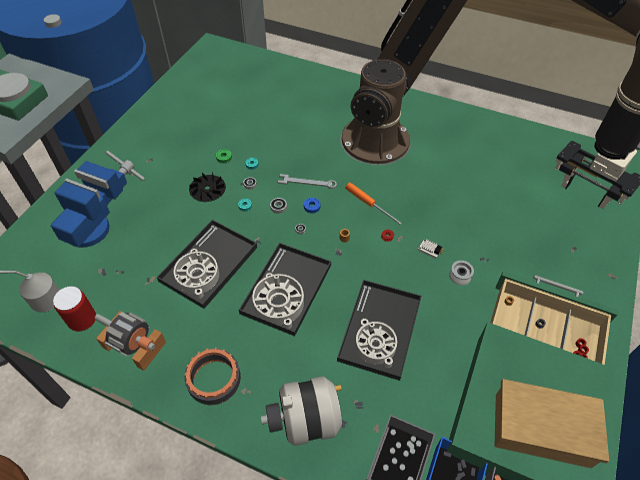

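The top view shows three steel-and-black rings: (362,264), (405,286) and (460,306). The look-alikes are turquoise at (446,269) and (476,341), blue at (365,305) and green at (519,337). The grey pulley at (155,281) isn't a bearing. The three trays are centred near (220,175), (338,178) and (438,170), with bolts on their right side. Next I'll measure everything and check an enlarged crop.

```bash
cat > h.py <<'E'
import numpy as np,cv2
from plant import *
def ray(c,uv,z):
    d=c["R"].T@np.linalg.inv(c["mtx"])@np.array([uv[0],uv[1],1.]); o=-c["R"].T@c["t"]
    return o+d*(z-o[2])/d[2]
def proj(c,X):
    p=c["mtx"]@(c["R"]@np.array(X)+c["t"]); return p[:2]/p[2]
def blobs(c,fn):  # contours of mask
    hsv=cv2.cvtColor(c["color"],cv2.COLOR_BGR2HSV); m=fn(hsv).astype(np.uint8)
    return [k for k in cv2.findContours(m,cv2.RETR_EXTERNAL,cv2.CHAIN_APPROX_NONE)[0] if cv2.contourArea(k)>60]
steel=lambda h:(h[...,1]<70)
E
python3 - <<'E'
from h import *
T=capture("top");S=capture("scene")
sc=blobs(S,steel)
se=[cv2.fitEllipse(k) for k in sc]
for k in blobs(T,steel):
    e=cv2.fitEllipse(k); 
    if not(340<e[0][0]<480 and 245<e[0][1]<320): continue
    for h in(.010,.013,.015):
        t=ray(T,e[0],h); w=[2*np.sqrt(cv2.contourArea(k)/np.pi)*np.linalg.norm(t-(-T["R"].T@T["t"]))/T["mtx"][0,0]*1e3]
        p=proj(S,t); j=min(se,key=lambda q:np.hypot(*(np.array(q[0])-p)))
        print(np.round(e[0],1),h,t.round(4),"dia",np.round(w,1),"scene",ray(S,j[0],h).round(4),np.round(j[0]))
# trays: dark low value
dark=lambda h:(h[...,2]<115)&(h[...,1]<70)
for k in blobs(T,lambda h:~((h[...,0]>60)&(h[...,0]<95)&(h[...,1]>80))):
    a=cv2.contourArea(k)
    (x,y),wh,an=cv2.minAreaRect(k)
    if a>4000 and 180<x<500 and 120<y<220:
        b=np.array([ray(T,q,.022) for q in cv2.boxPoints(((x,y),wh,an))])
        print("tray",(round(x),round(y)),b.mean(0).round(4),np.linalg.norm(b[1]-b[0]).round(4),np.linalg.norm(b[2]-b[1]).round(4),b[:,:2].round(3).tolist())
I=T["color"]
cv2.imwrite("pics/c1.png",np.vstack([cv2.resize(I[240:330,340:480],(800,514),interpolation=cv2.INTER_CUBIC)]))
cv2.imwrite("pics/c2.png",cv2.resize(I[105:235,175:485],(800,335),interpolation=cv2.INTER_CUBIC))
E
```

```text
[459.6 305.5] 0.01 [ 0.3652 -0.2926  0.01  ] dia [45.6] scene [ 0.3672 -0.2926  0.01  ] [249. 183.]
[459.6 305.5] 0.013 [ 0.3654 -0.2919  0.013 ] dia [45.5] scene [ 0.3696 -0.291   0.013 ] [249. 183.]
[459.6 305.5] 0.015 [ 0.3655 -0.2914  0.015 ] dia [45.4] scene [ 0.3712 -0.29    0.015 ] [249. 183.]
[404.8 285.9] 0.01 [ 0.4126 -0.1658  0.01  ] dia [53.] scene [ 0.413  -0.1662  0.01  ] [278. 205.]
[404.8 285.9] 0.013 [ 0.4126 -0.1654  0.013 ] dia [52.9] scene [ 0.4152 -0.1649  0.013 ] [278. 205.]
[404.8 285.9] 0.015 [ 0.4126 -0.1651  0.015 ] dia [52.8] scene [ 0.4167 -0.1641  0.015 ] [278. 205.]
[361.4 263.3] 0.01 [ 0.4667 -0.0651  0.01  ] dia [31.7] scene [ 0.4686 -0.065   0.01  ] [300. 228.]
[361.4 263.3] 0.013 [ 0.4666 -0.0649  0.013 ] dia [31.6] scene [ 0.4707 -0.0639  0.013 ] [300. 228.]
[361.4 263.3] 0.015 [ 0.4666 -0.0648  0.015 ] dia [31.6] scene [ 0.4722 -0.0632  0.015 ] [300. 228.]
tray (337, 176) [ 0.6732 -0.0116  0.022 ] 0.167 0.2507 [[0.798, 0.072], [0.799, -0.095], [0.548, -0.094], [0.548, 0.07]]
tray (219, 174) [0.6835 0.2687 0.022 ] 0.1707 0.2489 [[0.799, 0.367], [0.815, 0.197], [0.568, 0.172], [0.552, 0.339]]
tray (439, 169) [ 0.687  -0.2509  0.022 ] 0.2503 0.1695 [[0.574, -0.15], [0.822, -0.185], [0.799, -0.353], [0.552, -0.316]]
```

View pics/c1.png

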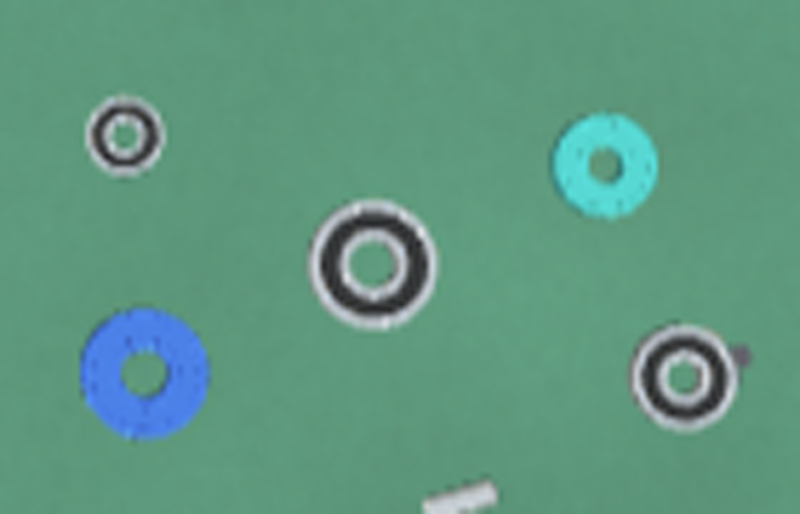

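View pics/c2.png

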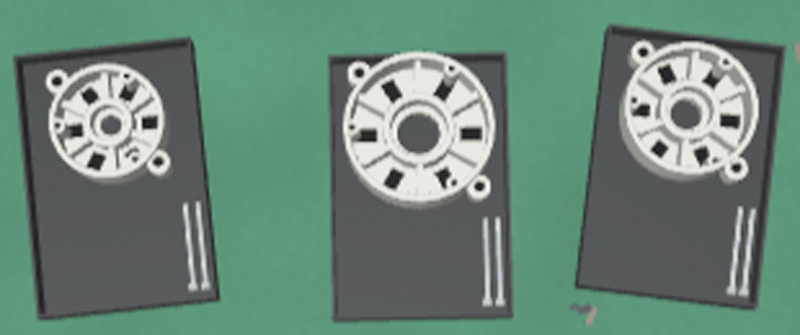

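Crop 1 confirms the three sealed steel bearings: small at (361,263), 31.7 mm; large at (405,286), 52.8 mm; medium at (460,306), about 42 mm plus a stain. Their measured heights and reach are plausible. Crop 2 shows the small housing in the left tray, the large in the middle and the medium in the right.

Targets (m): large (.6015, .000), medium (.617, -.228) at yaw -8, small (.612, .274) at yaw 6.

```bash
python3 -m inch '0 0 0 -0.026 0.8; 0 0 0 -0.0265 0.8; 0.22 0.3 0 0 0.8; 0.22 0.3 0 0 0.8; 0.22 0.3 0 0 0.8; 0.22 0.3 0 0 0.8; 0.22 0.3 0 0 0.8; 0.22 0.3 0 0 0.8' 25
python3 - <<'E'
from h import *
T=capture("top")
# housing check: bright blob diameters + seat bores
for k in blobs(T,lambda h:(h[...,2]>150)&(h[...,1]<50)):
    (x,y),r=cv2.minEnclosingCircle(k)
    if 180<x<480 and 110<y<200 and cv2.contourArea(k)>500: 
        X=ray(T,(x,y),.04);print((round(x),round(y)),X.round(3),"area-dia mm",round(2e3*np.sqrt(cv2.contourArea(k)/np.pi)*1.17/525))
E
```

```text
time_s: 1.2
tcp_pos: [0.4174, 0.367, 0.195]
eef_rot: [-180.0, -0.0, 0.0]
contact_force: [0.7, -0.1, -0.6]
gripper_width: 0.0698
gripper_force: 0.0
(216, 152) [0.729 0.272 0.04 ] area-dia mm 101
(337, 155) [ 0.719 -0.011  0.04 ] area-dia mm 132
(442, 148) [ 0.734 -0.256  0.04 ] area-dia mm 118
```

```bash
python3 -m inch '0.1 0.36 0 0 0.8; 0.1 0.36 0 0 0.8; 0 0.36 0 0 0.8; 0 0.36 0 0 0.8; 0 0.36 0 0 0.8; 0 0.36 0 0 0.8; 0 0.36 0 0 0.8; -0.1 0.36 0 0 0.8'; python3 -m inch '-0.1 0.36 0 0 0.8; -0.03 0.3 0.2 0 0.8; 0 0 0.3 0 0.8; 0 0 0 0 0.8; 0 0 0 0 0.8; 0 0 0 0 0.8; 0 0 0 0 0.8; 0 0 0 0 0.8'
```

```text
time_s: 2.25
tcp_pos: [0.4317, -0.065, 0.1949]
eef_rot: [180.0, -0.0, 0.0]
contact_force: [0.9, 0.5, 0.1]
gripper_width: 0.0701
gripper_force: 0.0
time_s: 3.25
tcp_pos: [0.4126, -0.1621, 0.1205]
eef_rot: [-180.0, -0.1, 0.0]
contact_force: [0.7, -0.1, 0.3]
gripper_width: 0.07
gripper_force: 0.0
```

```bash
cat >> h.py <<'E'
def wrist(z,D,p0,name=None):  # bearing of dia D, top at z, near p0 (from the wrist view)
    W=capture("wrist"); s=get_state()
    if name: cv2.imwrite("pics/"+name,W["color"])
    print("expect px",proj(W,[*p0,z]).round(0))
    for k in blobs(W,lambda h:(h[...,1]<70)):
        if len(k)<20: continue
        e=cv2.fitEllipse(k); X=ray(W,e[0],z)
        if np.hypot(*(X[:2]-p0))<.025 and max(e[1])<260:
            d=np.mean(e[1])*np.linalg.norm(X+W["R"].T@W["t"])/W["mtx"][0,0]*1e3
            print(np.round(e[0]),X.round(4),"dia",d.round(1),"need",(X-s["tcp_pos"]).round(4))
E
python3 -c "
from h import *
wrist(.015,52,[.4126,-.1655],'w1.png')"
```

```text
expect px [328. 229.]
[331. 228.] [ 0.4132 -0.1682  0.015 ] dia 51.6 need [ 0.0007 -0.006  -0.1053]
```

View pics/w1.png

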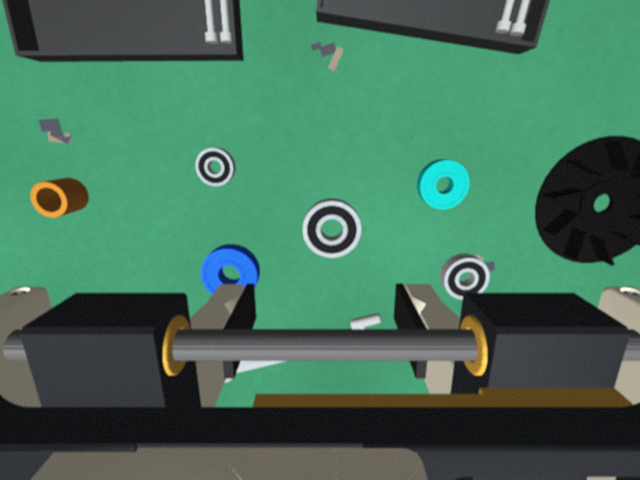

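The wrist view shows the large bearing at (331,228), between the fingers and clear of the blue ring at (230,272).

```bash
python3 -m inch '0 0.03 0.2 0 0.8; 0 0 0.3 0 0.8; 0 0 0.2 0 0.8; 0 0 0.077 0 0.8; 0 0 0 0 0.8; 0 0 0 0 0.4; 0 0 0 0 0.4; 0 0 0 0 0.4' 25;  python3 -m inch '0 0 0 0 0.4; 0 0 0 0 0.4; 0 0 0 0 0.4; 0 0 0 0 0.4; 0 0 -0.1 0 0.4; 0 0 -0.2 0 0.4; 0 0 -0.2 0 0.4; 0 0 0 0 0.4'
```

```text
time_s: 4.3
tcp_pos: [0.4127, -0.1669, 0.004]
eef_rot: [-180.0, -0.1, 0.0]
contact_force: [-0.8, 0.5, 0.6]
gripper_width: 0.0456
gripper_force: 0.0
time_s: 5.3
tcp_pos: [0.4139, -0.1669, 0.0804]
eef_rot: [180.0, -0.3, 0.0]
contact_force: [0.4, 0.9, -0.6]
gripper_width: 0.0349
gripper_force: 0.0
```

```bash
python3 -c "
from h import *
wrist(.015,52,[.4126,-.1655],'w2.png')
c=capture('scene');cv2.imwrite('pics/s2.png',cv2.resize(c['color'][130:260,180:350],(800,612))[:600])"
```

```text
expect px [323. 244.]
[326. 243.] [ 0.4135 -0.1682  0.015 ] dia 51.4 need [ 0.0007 -0.0014 -0.064 ]
```

View pics/w2.png

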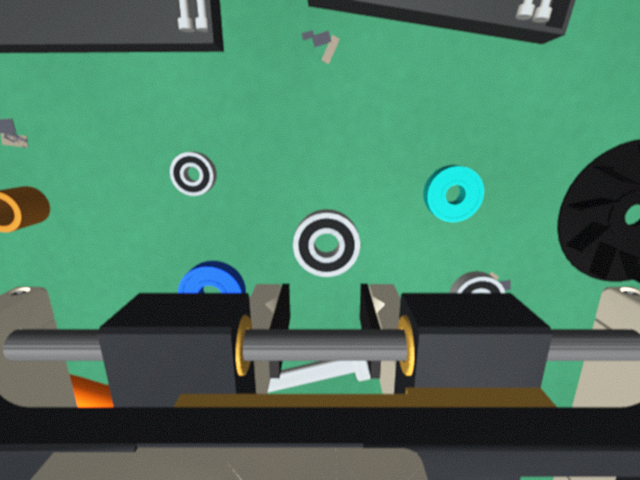

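View pics/s2.png

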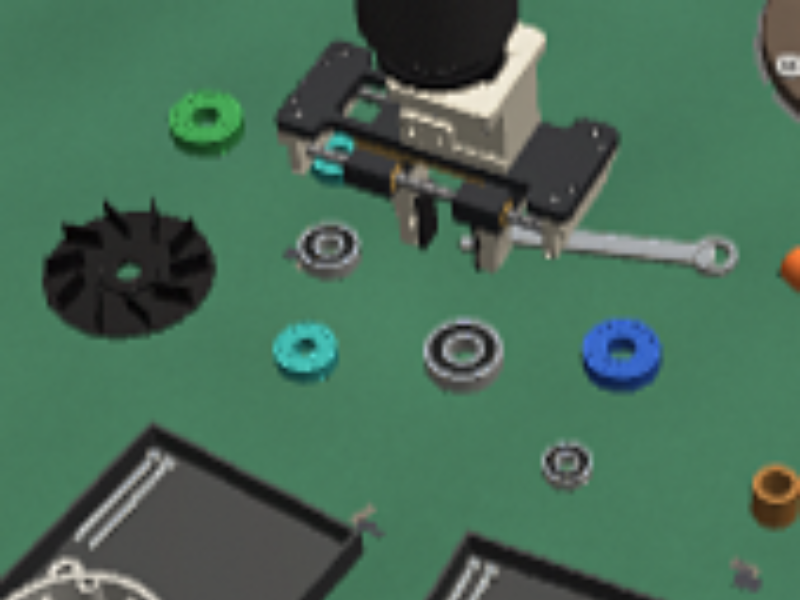

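```bash
python3 -c "
from h import *
c=capture('scene');s=get_state();print(s['tcp_pos'],s['eef_rot'],proj(c,s['tcp_pos']),proj(c,s['tcp_pos']+[0,.017,0]))
for z in(.06,.08,.1): print(ray(c,(276,184),z))
W=capture('wrist');print(proj(W,s['tcp_pos']),-W['R'].T@W['t'],W['R'])
for z in(0.08,.1,.12):print(z,ray(W,(323,378),z))
"
```

```text
[ 0.41157785 -0.16681234  0.07771118] [-1.79986187e+02  4.69248306e-02 -1.18082839e-02] [276.91558706 189.9036273 ] [282.00792083 191.63695805]
[ 0.37674092 -0.18841172  0.06      ]
[ 0.39301199 -0.17904327  0.08      ]
[ 0.40928305 -0.16967483  0.1       ]
[324.50903941 275.74161642] [ 0.49236831 -0.16675595  0.26713547] [[-9.49808237e-05 -9.99999926e-01  3.73544299e-04]
 [-9.54493008e-01  2.02061868e-04  2.98233225e-01]
 [-2.98233278e-01 -3.28218984e-04 -9.54492957e-01]]
0.08 [ 0.34114492 -0.16582997  0.08      ]
0.1 [ 0.35730684 -0.16592893  0.1       ]
0.12 [ 0.37346876 -0.1660279   0.12      ]
```

```bash
python3 -c "
from h import *
c=capture('scene');s=get_state();W=capture('wrist');print(s['tcp_pos'],s['gripper_width'])
for dz in(0,.005,.01,.015,.02,.025):
  p=s['tcp_pos']+[0,0,dz]
  print(dz,[proj(W,p+[dx,0.0175,0]).round(0) for dx in(.0095,0,-.0095)],[proj(c,p+[dx,dy,0]).round(1) for dx,dy in((.0095,.0175),(-.0095,.0175),(.0095,-.0175))])
cv2.imwrite('pics/s3.png',cv2.resize(c['color'][165:205,250:305],(800,582),interpolation=cv2.INTER_CUBIC))
"
```

```text
[ 0.41143872 -0.16687693  0.07744131] 0.034966657880565626
0 [array([295., 261.]), array([295., 276.]), array([295., 290.])] [array([280.8, 193.9]), array([283.6, 189.6]), array([270.3, 190.3])]
0.005 [array([294., 264.]), array([294., 279.]), array([295., 294.])] [array([280.7, 192.7]), array([283.5, 188.4]), array([270.2, 189.2])]
0.01 [array([293., 267.]), array([293., 283.]), array([294., 298.])] [array([280.6, 191.6]), array([283.4, 187.3]), array([270.1, 188. ])]
0.015 [array([292., 270.]), array([293., 286.]), array([293., 302.])] [array([280.5, 190.5]), array([283.3, 186.2]), array([270. , 186.9])]
0.02 [array([291., 274.]), array([292., 290.]), array([292., 306.])] [array([280.4, 189.3]), array([283.3, 185. ]), array([269.8, 185.7])]
0.025 [array([291., 278.]), array([291., 295.]), array([292., 311.])] [array([280.4, 188.2]), array([283.2, 183.8]), array([269.7, 184.6])]
```

View pics/s3.png

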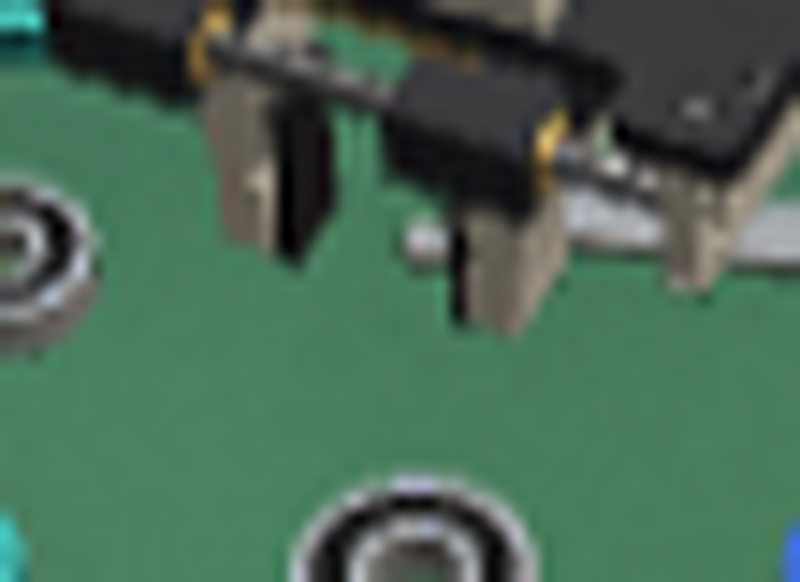

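The fingers closed above the bearing, which hasn't moved; its centre is still (326,243) in the wrist view. In the enlarged scene crop the tips are at about (270,183) and (281,187). Both views therefore put the true tips about 28 mm above the reported TCP. I'll go lower in guarded steps.

```bash
python3 -m inch '0 0 0 0 0.8; 0 0 0 0 0.8; 0 0 0 0 0.8; 0 0 0.15 0 0.8; 0 0 0.25 0 0.8; 0 0 0.12 0 0.8; 0 0 0 0 0.8; 0 0 0 0 0.8'; python3 -c "
from h import *
c=capture('scene');s=get_state();print(s['tcp_pos'],s['contact_force'],s['gripper_width'])
h=s['gripper_width']/2
for dz in(0,.015,.03): print(dz,[(proj(c,s['tcp_pos']+[dx,dy,dz])-[235,160]).round(1)*10 for dx,dy in((.0095,h),(.0095,-h))])
cv2.imwrite('pics/s4.png',cv2.resize(c['color'][160:220,235:315],(800,600),interpolation=cv2.INTER_CUBIC))"
```

```text
time_s: 6.6
tcp_pos: [0.4128, -0.1669, 0.001]
eef_rot: [180.0, -0.0, 0.0]
contact_force: [-0.8, -0.6, -0.5]
gripper_width: 0.0705
gripper_force: 0.0
[ 0.41299945 -0.16689966  0.00118964] [ 0.091695   -0.40087562 -1.09903832] 0.0696649807634331
0 [array([517., 526.]), array([316., 455.])]
0.015 [array([516., 494.]), array([313., 423.])]
0.03 [array([514., 462.]), array([309., 391.])]
```

View pics/s4.png

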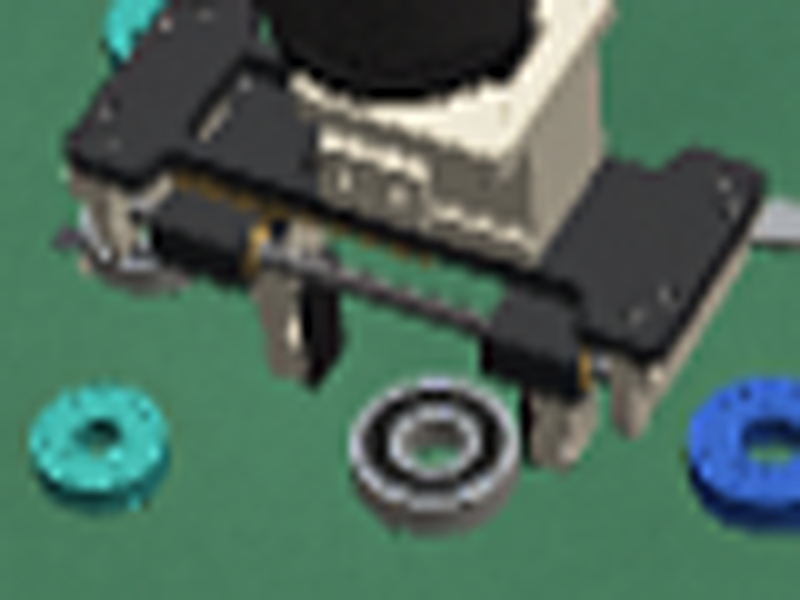

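The fingertips are at (318,385) and (525,455), which fits them being 30 mm above the reported TCP. The bearing at (435,445) is untouched between them. I'll descend in steps.

```bash
python3 -m inch '0 0 0.04 0 0.8; 0 0 0.03 0 0.8; 0 0 0.02 0 0.8; 0 0 0.013 0 0.8; 0 0 0 0 0.8; 0 0 0 0 0.8; 0 0 0 0 0.8; 0 0 0 0 0.8'
```

```text
time_s: 7.65
tcp_pos: [0.4122, -0.1669, -0.0151]
eef_rot: [-180.0, -0.0, 0.0]
contact_force: [1.4, 0.1, -0.4]
gripper_width: 0.0701
gripper_force: 0.0
```

```bash
python3 -m inch '0 0 0.013 0 0.8; 0 0 0.013 0 0.8; 0 0 0.013 0 0.8; 0 0 0.013 0 0.8; 0 0 0 0 0.4; 0 0 0 0 0.4; 0 0 0 0 0.4; 0 0 0 0 0.4' 25; python3 -m inch '0 0 0 0 0.4; 0 0 0 0 0.4; 0 0 0 0 0.4; 0 0 0 0 0.4; 0 0 0 0 0.4; 0 0 0 0 0.4; 0 0 0 0 0.4; 0 0 0 0 0.4'
```

```text
time_s: 8.65
tcp_pos: [0.4122, -0.1669, -0.0229]
eef_rot: [-180.0, -0.0, 0.0]
contact_force: [0.8, 0.6, -0.2]
gripper_width: 0.0505
gripper_force: 25.0
time_s: 9.65
tcp_pos: [0.4122, -0.1669, -0.0229]
eef_rot: [180.0, -0.0, 0.0]
contact_force: [0.0, -1.4, -0.2]
gripper_width: 0.0511
gripper_force: 25.0
```

```bash
python3 -m inch '0 0 -0.05 0 0.4; 0 0 -0.15 0 0.4; 0 0 -0.25 0 0.4; 0 0 -0.15 0 0.4; 0 0 0 0 0.4; 0 0 0 0 0.4; 0 0 0 0 0.4; 0 0 0 0 0.4' 35; python3 -c "
from h import *
s=get_state();p=s['tcp_pos'];print(p);wrist(p[2]+.038,52,p[:2],'w3.png')"
```

```text
time_s: 10.65
tcp_pos: [0.4116, -0.1669, 0.0663]
eef_rot: [180.0, 0.1, 0.0]
contact_force: [-0.4, 0.2, -1.6]
gripper_width: 0.0509
gripper_force: 35.0
[ 0.41163917 -0.16688966  0.06634659]
expect px [325. 307.]
```

View pics/w3.png

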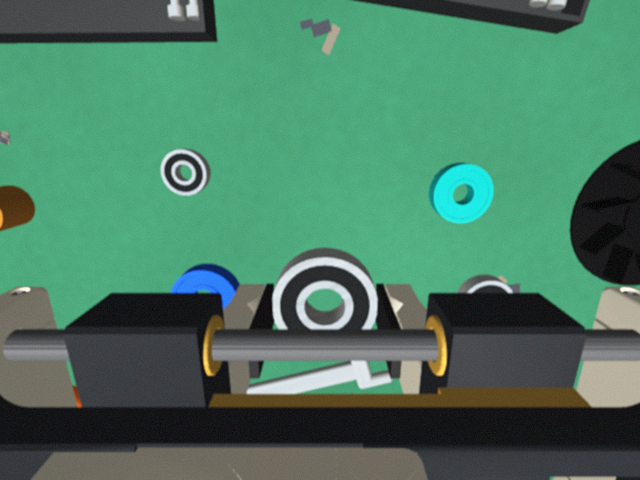

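The large bearing hangs level between the pads, centred at (324,304). I'm taking it to the middle tray.

```bash
python3 -m inch '0.12 -0.1 0 0 0.4; 0.25 -0.22 0 0 0.4; 0.3 -0.27 0 0 0.4; 0.3 -0.27 0 0 0.4; 0.2 -0.18 0 0 0.4; 0.07 -0.07 0 0 0.4; 0 0 0 0 0.4; 0 0 0 0 0.4'; python3 -m inch '0 0 0.1 0 0.4; 0 0 0.15 0 0.4; 0 0 0.12 0 0.4; 0 0 0.07 0 0.4; 0 0 0.03 0 0.4; 0 0 0.02 0 0.4; 0 0 0 0 0.4; 0 0 0 0 0.4'
```

```text
time_s: 11.7
tcp_pos: [0.5973, -0.0008, 0.0667]
eef_rot: [180.0, 0.1, -0.0]
contact_force: [-0.3, 0.1, -2.4]
gripper_width: 0.0508
gripper_force: 35.0
time_s: 12.7
tcp_pos: [0.5985, -0.0003, -0.0059]
eef_rot: [-180.0, -0.0, 0.0]
contact_force: [-0.1, -0.1, -1.6]
gripper_width: 0.0507
gripper_force: 35.0
```

```bash
python3 -m inch '0 0 0.04 0 0.4; 0 0 0.025 0 0.4; 0 0 0.013 0 0.4; 0 0 0.006 0 0.4; 0 0 0.004 0 0.4; 0 0 0.003 0 0.4; 0 0 0 0 0.4; 0 0 0 0 0.4'
```

```text
time_s: 13.7
tcp_pos: [0.5982, -0.0004, -0.0199]
eef_rot: [-180.0, -0.0, 0.0]
contact_force: [-0.8, 0.2, 1.2]
gripper_width: 0.0507
gripper_force: 35.0
```

```bash
python3 -m inch '0 0 0 0 0.65; 0 0 0 0 0.7; 0 0 0 0 0.75; 0 0 0 0 0.75; 0 0 -0.1 0 0.75; 0 0 -0.25 0 0.75; 0 0 -0.35 0 0.75; 0 0 -0.15 0 0.75' 25; python3 -c "
from h import *
wrist(.018,52,[.5985,0])
wrist(.013,42,[.3655,-.292])"
```

```text
time_s: 14.7
tcp_pos: [0.5999, -0.0001, 0.112]
eef_rot: [-179.9, -0.3, 0.0]
contact_force: [-0.2, -0.2, -0.5]
gripper_width: 0.0654
gripper_force: 0.0
expect px [324. 234.]
expect px [598. 444.]
```

```bash
python3 -m inch '-0.12 0.15 0 0 0.75; -0.23 0.29 0 0 0.75; -0.24 0.3 0 0 0.75; -0.24 0.3 0 0 0.75; -0.24 0.3 0 0 0.75; -0.24 0.3 0 0 0.75; -0.18 0.22 0 0 0.75; -0.06 0.08 0 0 0.75'; python3 -m inch '0 0 0.15 0 0.75; 0 0 0.1 0 0.75; 0 0 0 0 0.75; 0 0 0 0 0.75; 0 0 0 0 0.75; 0 0 0 0 0.75; 0 0 0 0 0.75; 0 0 0 0 0.75'; python3 -c "
from h import *
wrist(.013,42,[.3655,-.292],'w4.png')"
```

```text
time_s: 15.8
tcp_pos: [0.3638, -0.2926, 0.1075]
eef_rot: [-180.0, 0.0, -0.1]
contact_force: [0.8, 0.3, -0.7]
gripper_width: 0.0657
gripper_force: 0.0
time_s: 16.8
tcp_pos: [0.3657, -0.2914, 0.07]
eef_rot: [180.0, -0.0, 0.0]
contact_force: [-1.2, -0.1, 0.9]
gripper_width: 0.0661
gripper_force: 0.0
expect px [325. 246.]
[331. 245.] [ 0.3663 -0.2961  0.013 ] dia 44.3 need [ 0.0006 -0.0047 -0.057 ]
```

```bash
python3 -c "
from h import *
W=capture('wrist');h=cv2.cvtColor(W['color'],cv2.COLOR_BGR2HSV)
m=(h[...,1]<70).astype(np.uint8)
mm=cv2.morphologyEx(1-m,cv2.MORPH_CLOSE,None)
for k in cv2.findContours(m,cv2.RETR_CCOMP,cv2.CHAIN_APPROX_NONE)[0]:
    if len(k)<15: continue
    e=cv2.fitEllipse(k)
    if abs(e[0][0]-331)<20 and abs(e[0][1]-246)<20: print(np.round(e[0],1),np.round(e[1]),ray(W,e[0],.013))
print(get_state()['tcp_pos'])"
```

```text
[330.8 244.9] [54. 65.] [ 0.36632909 -0.29611243  0.013     ]
[328.  245.7] [15. 18.] [ 0.36572105 -0.29404513  0.013     ]
[ 0.36564838 -0.29139985  0.0699464 ]
```

```bash
python3 -m inch '0 0.014 0.15 0 0.75; 0 0 0.2 0 0.75; 0 0 0.15 0 0.75; 0 0 0.07 0 0.75; 0 0 0.03 0 0.75; 0 0 0.02 0 0.75; 0 0 0 0 0.75; 0 0 0 0 0.3' 25; python3 -m inch '0 0 0 0 0.3; 0 0 0 0 0.3; 0 0 0 0 0.3; 0 0 0 0 0.3; 0 0 0 0 0.3; 0 0 0 0 0.3; 0 0 0 0 0.3; 0 0 0 0 0.3' 25
```

```text
time_s: 17.9
tcp_pos: [0.3661, -0.2936, -0.0226]
eef_rot: [180.0, -0.1, 0.0]
contact_force: [0.3, -0.5, -0.3]
gripper_width: 0.0602
gripper_force: 0.0
time_s: 18.9
tcp_pos: [0.3658, -0.2935, -0.0229]
eef_rot: [180.0, -0.0, 0.0]
contact_force: [-1.1, 1.1, 4.5]
gripper_width: 0.0403
gripper_force: 25.0
```

```bash
python3 -m inch '0 0 -0.05 0 0.3; 0 0 -0.15 0 0.3; 0 0 -0.25 0 0.3; 0 0 -0.15 0 0.3; 0 0 0 0 0.3; 0 0 0 0 0.3; 0 0 0 0 0.3; 0 0 0 0 0.3' 35; python3 -m inch '0.1 -0.026 0 0 0.3; 0.25 -0.065 0 0 0.3; 0.33 -0.086 0 0 0.3; 0.33 -0.086 0 0 0.3; 0.33 -0.086 0 0 0.3; 0.22 -0.057 0 0 0.3; 0.1 -0.026 0 0 0.3; 0.015 -0.005 0 0.0225 0.3'; python3 -c "
from h import *
s=get_state();p=s['tcp_pos'];print(p,s['eef_rot'],s['gripper_width'])"
```

```text
time_s: 19.9
tcp_pos: [0.3651, -0.2933, 0.0661]
eef_rot: [-180.0, 0.1, -0.0]
contact_force: [-0.4, 0.0, 0.1]
gripper_width: 0.0404
gripper_force: 35.0
time_s: 20.9
tcp_pos: [0.6178, -0.2273, 0.0659]
eef_rot: [180.0, 0.1, -8.2]
contact_force: [-1.2, 0.2, -1.0]
gripper_width: 0.04
gripper_force: 35.0
[ 0.61776499 -0.22725865  0.06593404] [ 1.79995828e+02  6.39288534e-02 -8.20940493e+00] 0.039984754782802084
```

```bash
python3 -m inch '0 0 0.15 0 0.3; 0 0 0.2 0 0.3; 0 0 0.1 0 0.3; 0 0 0.05 0 0.3; 0 0 0.035 0 0.3; 0 0 0.02 0 0.3; 0 0 0.01 0 0.3; 0 0 0 0 0.3'; python3 -m inch '0 0 0.003 0 0.3; 0 0 0.002 0 0.3; 0 0 0 0 0.3; 0 0 0 0 0.3; 0 0 0 0 0.3; 0 0 0 0 0.3; 0 0 0 0 0.3; 0 0 0 0 0.3'
```

```text
time_s: 21.9
tcp_pos: [0.6171, -0.228, -0.0175]
eef_rot: [180.0, -0.0, -8.1]
contact_force: [0.2, 0.5, -0.9]
gripper_width: 0.0401
gripper_force: 35.0
time_s: 22.9
tcp_pos: [0.6169, -0.2279, -0.0186]
eef_rot: [-180.0, -0.0, -8.1]
contact_force: [0.2, 0.1, -0.5]
gripper_width: 0.0399
gripper_force: 35.0
```

Another 1.3 mm brings it onto the floor, then release and rise.

```bash
python3 -m inch '0 0 0.004 0 0.3; 0 0 0.003 0 0.3; 0 0 0.002 0 0.3; 0 0 0 0 0.3; 0 0 0 0 0.3; 0 0 0 0 0.5; 0 0 0 0 0.6; 0 0 0 0 0.65'; python3 -m inch '0 0 0 0 0.65; 0 0 0 0 0.65; 0 0 -0.1 0 0.65; 0 0 -0.25 0 0.65; 0 0 -0.35 0 0.65; 0 0 -0.15 0 0.65; 0 0 0 -0.0225 0.65; 0 0 0 0 0.65' 25; python3 -c "
from h import *
p=get_state();print(p['tcp_pos'],p['eef_rot'][2])"
```

```text
time_s: 23.9
tcp_pos: [0.617, -0.228, -0.02]
eef_rot: [-180.0, -0.0, -8.1]
contact_force: [0.7, 0.4, 0.4]
gripper_width: 0.0551
gripper_force: 0.0
time_s: 24.9
tcp_pos: [0.6172, -0.228, 0.109]
eef_rot: [180.0, -0.1, -0.0]
contact_force: [0.4, -0.6, -0.8]
gripper_width: 0.0573
gripper_force: 0.0
[ 0.61716888 -0.22795718  0.1090277 ] -0.04007480328917001
```

```bash
python3 -m inch '-0.1 -0.1 0 0 0.65; -0.2 -0.22 0 0 0.65; -0.25 -0.28 0 0 0.65; -0.25 -0.28 0 0 0.65; -0.14 -0.15 0 0 0.65; -0.06 -0.057 0.1 0 0.65; 0 0 0.15 0 0.65; 0 0 0 0 0.65'; python3 -m inch '0 0 0 0 0.65; 0 0 0 0 0.65; 0 0 0 0 0.65; 0 0 0 0 0.65; 0 0 0 0 0.65; 0 0 0 0 0.65; 0 0 0 0 0.65; 0 0 0 0 0.65'; python3 -c "
from h import *
wrist(.010,32,[.467,-.065])"
```

```text
time_s: 25.9
tcp_pos: [0.4656, -0.065, 0.0692]
eef_rot: [180.0, 0.2, -0.1]
contact_force: [-0.6, 0.3, -0.0]
gripper_width: 0.0566
gripper_force: 0.0
time_s: 26.9
tcp_pos: [0.4669, -0.0649, 0.07]
eef_rot: [180.0, 0.0, 0.0]
contact_force: [0.1, -0.3, -0.9]
gripper_width: 0.0568
gripper_force: 0.0
expect px [325. 244.]
[328. 245.] [ 0.4669 -0.0677  0.01  ] dia 31.7 need [ 0.     -0.0028 -0.06  ]
```

```bash
python3 -m inch '0 0.013 0.15 0 0.65; 0 0 0.2 0 0.65; 0 0 0.15 0 0.65; 0 0 0.07 0 0.65; 0 0 0.03 0 0.65; 0 0 0.015 0 0.65; 0 0 0.01 0 0.65; 0 0 0.009 0 0.65' 25; python3 -m inch '0 0 0 0 0.2; 0 0 0 0 0.2; 0 0 0 0 0.2; 0 0 0 0 0.2; 0 0 0 0 0.2; 0 0 0 0 0.2; 0 0 0 0 0.2; 0 0 0 0 0.2' 20
```

```text
time_s: 27.95
tcp_pos: [0.4673, -0.0667, -0.0246]
eef_rot: [-180.0, -0.1, 0.0]
contact_force: [0.4, -0.6, 0.3]
gripper_width: 0.057
gripper_force: 0.0
time_s: 28.95
tcp_pos: [0.467, -0.0668, -0.025]
eef_rot: [180.0, -0.0, 0.0]
contact_force: [-1.3, -0.5, 3.2]
gripper_width: 0.0301
gripper_force: 20.0
```

```bash
python3 -m inch '0 0 -0.05 0 0.2; 0 0 -0.15 0 0.2; 0 0 -0.25 0 0.2; 0 0 -0.15 0 0.2; 0 0 0 0 0.2; 0 0 0 0 0.2; 0 0 0 0 0.2; 0 0 0 0 0.2' 30; python3 -m inch '0.06 -0.14 0 0 0.2; 0.13 -0.3 0 0 0.2; 0.15 -0.36 0 0 0.2; 0.15 -0.36 0 0 0.2; 0.15 -0.36 0 0 0.2; 0.15 -0.36 0 0 0.2; 0.12 -0.27 0 0 0.2; 0.057 -0.123 0 0 0.2'; python3 -m inch '0 0 0 -0.0167 0.2; 0 0 0.1 0 0.2; 0 0 0.1 0 0.2; 0 0 0.1 0 0.2; 0 0 0.1 0 0.2; 0 0 0 0 0.2; 0 0 0 0 0.2; 0 0 0 0 0.2'
```

```text
time_s: 29.95
tcp_pos: [0.4664, -0.067, 0.0643]
eef_rot: [180.0, 0.1, 0.0]
contact_force: [-0.2, 0.6, -0.7]
gripper_width: 0.0296
gripper_force: 30.0
time_s: 30.95
tcp_pos: [0.6123, 0.2762, 0.0636]
eef_rot: [179.9, 0.1, 0.1]
contact_force: [-0.3, -0.8, -0.6]
gripper_width: 0.0301
gripper_force: 30.0
time_s: 31.95
tcp_pos: [0.6124, 0.2745, 0.0057]
eef_rot: [-180.0, -0.1, 6.0]
contact_force: [0.0, -0.4, -0.7]
gripper_width: 0.0294
gripper_force: 30.0
```

```bash
python3 -m inch '0 0 0.06 0 0.2; 0 0 0.05 0 0.2; 0 0 0.035 0 0.2; 0 0 0.02 0 0.2; 0 0 0.01 0 0.2; 0 0 0.004 0 0.2; 0 0 0.003 0 0.2; 0 0 0 0 0.2'; python3 -m inch '0 0 0.002 0 0.2; 0 0 0.001 0 0.2; 0 0 0 0 0.2; 0 0 0 0 0.2; 0 0 0 0 0.4; 0 0 0 0 0.5; 0 0 0 0 0.5; 0 0 0 0 0.5'; python3 -m inch '0 0 0 0 0.5; 0 0 -0.1 0 0.5; 0 0 -0.25 0 0.5; 0 0 -0.35 0 0.5; 0 0 -0.35 0 0.5; 0 0 -0.2 0 0.5; -0.1 -0.3 0 0 0.5; -0.1 -0.3 0 0 0.5'; python3 -c "
from h import *
T=capture('top');cv2.imwrite('pics/t5.png',T['color'])
cv2.imwrite('pics/c5.png',cv2.resize(T['color'][105:350,175:540],(800,537),interpolation=cv2.INTER_CUBIC))"
```

```text
time_s: 32.95
tcp_pos: [0.612, 0.2741, -0.0219]
eef_rot: [-180.0, -0.0, 6.0]
contact_force: [-1.4, -0.9, 2.4]
gripper_width: 0.0302
gripper_force: 30.0
time_s: 33.95
tcp_pos: [0.6119, 0.2741, -0.023]
eef_rot: [180.0, 0.0, 6.0]
contact_force: [-0.5, -0.4, -0.1]
gripper_width: 0.044
gripper_force: 0.0
time_s: 34.95
tcp_pos: [0.5727, 0.3611, 0.167]
eef_rot: [-179.9, -0.1, 5.9]
contact_force: [0.3, 0.8, 0.3]
gripper_width: 0.0437
gripper_force: 0.0
```

View pics/c5.png

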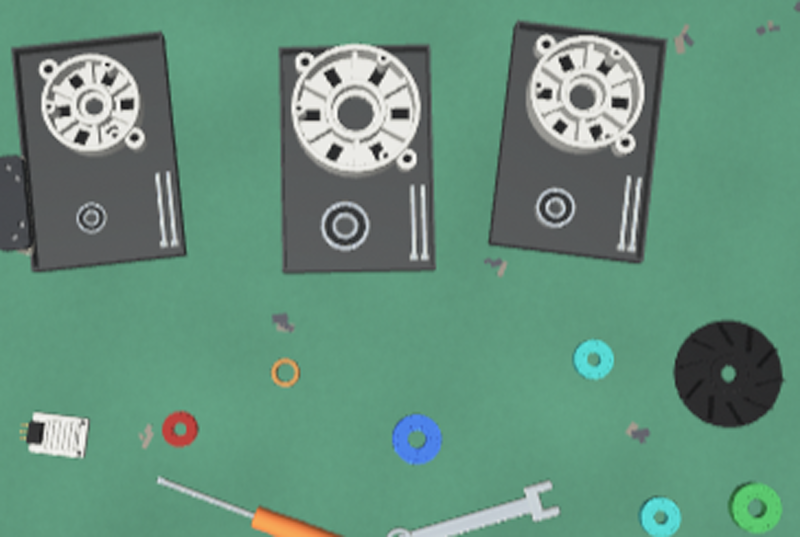

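The crop shows the bearings flat on the near ends of their trays: small at (91,217), large at (345,226) and medium at (555,208). Everything else is where it was, and the gripper is clear.

```bash
python3 -c "
from plant import *
print(close_job())"
```

```text
the job is handed in; nothing more can be done
None
```

All three bearings lie flat on the near ends of their matching trays (large in the middle tray, medium in the right, small in the left), nothing else was moved, and the job is handed in at about 35 s; the first grasp closed above the large bearing because the fingertips sit about 28 mm higher than the reported TCP, so I went lower for all three.

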